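# Slide a chart carrier under the microscope hood to its depth stop

## Robot

A 6-joint arm with a two-finger parallel gripper is mounted at the origin on the work surface. World frame = base frame: x ahead of the robot, y to its left, z up, the work surface at z = 0. Lengths are in m, angles in rad, forces in N, time in s.
With the tool pointing down it reaches from about 0.375 to 0.975 m from the base axis. Payload 3.8 kg.
Tool frame: the origin (TCP) lies on the centre line of the jaws, within the pads' length; the fingertips stand 14 mm ahead of it and the grasp point (between the pads) lies 5 mm behind it (bot.finger_overhang is the distance from the TCP to the fingertips, in m); y points along the fingers, x is the direction in which the jaws open and shut, and the axes are right-handed (so a half turn about y gives the same grasp; the last joint's range is limited). The gripper opens to 85 mm and grips with 20 to 120 N. Pads are 22 mm wide; open, the fingers measure 114 mm over their backs; the gripper's body (76 mm by 85 mm) begins 54 mm behind the grasp point. The pads swing forward as they close: fully open they stand 13 mm farther back than shut.
Start: joints at [1.175, 0.264, 1.604, -0, 1.274, -0.037], TCP at [0.237, 0.632, 0.245] pointing down, gripper open.
Joint ranges: [-2.63, 2.63], [-0.94, 2.18], [0.31, 2.57], [-1.31, 4.45], [0, 2.66], [-2.55, 2.55]. Speed limits (rad/s): [2.57, 2.57, 3.14, 3.14, 3.14, 3.14].

## Interface

Orientations are given as a rotation vector (axis times angle).
In Python, from workcell import readout, read_camera, bot, spotter gives the robot as it stands.
- The arm moves only by the tool jog_arm, never from a script. Its argument "increments" is a list of rows, each a list of 7 numbers: the shift along the tool's x, y, z in m, then the turn, a rotation vector about the tool's x, y, z in rad, then the opening, from 0 (shut) to 1 (fully open). A call has 1 to 10 rows; each row shifts and turns the pose as measured when the row begins, along the tool's axes as they then stand; what a row does not reach is not made up. A row lasts 1/8 s, in which the tool goes at most 62.5 mm and 10.7 degrees, less where a joint would pass 70% of its speed; a pose out of reach is approached as far as the arm can. A call with a gripper value outside its range is refused whole. The fingers move at their own pace and stop on an object; "force" is the grip in N (left out, the last holds). Time passes only in rows, so rows that do not move let the fingers close. It gives the time, the measured TCP pose, the force and the opening at its end, in the units of the state.
- readout.read_state(): the state, without advancing time (a new reading comes with each control period).
- read_camera(name): name is "scene" or "top" or "wrist"; returns a dict with "img" (420x560x3 uint8, blue, green, red), "range_z" (420x560 float32, m along the optical axis (not along the pixel's ray), 0 where there is no reading), "fx", "fy", "cx", "cy" (pixels), "world_from_camera" (4x4, takes a point from camera to world coordinates). Camera axes: x right, y down, z forward; pixel columns grow to the right and rows downward; lengths in m; the calibration is good to about 2 mm. A picture is of the moment at which its call begins.
- bot.finish_job(): hands the job in, once; it reports no verdict.
Trained networks look in a picture, given as the dict that the camera call returned (one of the last four; its "shot" number tells which), for a name from the list of things; names that differ only in an ending like _2 or _b are one class to them, and where a whole thing is asked for, a point or a joint stands for the part that bears it (a point fixed in the world has none). Each returns a list of dicts, best first, with "p" (0 to 1); they miss things now and then, are a little off and sometimes report something else, mostly with a low value. They report only what shows in the picture. A call takes as long as a camera call. They do not tell look-alikes from the thing itself.
- spotter.masks_of(picture, thing): "mask" (420x560 bool, what is visible of it) and "location" ([column, row] in pixels, amid what is visible of it).
- spotter.spot_point(picture, thing): "location" ([column, row] in pixels: a listed point, or the origin of a listed thing).
The state is a dict: "time": time; "q": joint angles; "joint_vel": joint speeds; "joint_torque": joint torques, N m; "tool_pos": TCP position; "tcp_rot": TCP orientation; "wrist_force": force on the tool from outside, world axes, zero at the start; "torque": the same for the moment, N m; "width": opening from 0.0 (shut) to 1.0 (fully open).
Only numpy, scipy, OpenCV 4.12 (cv2) and the standard library are available. Lean on these libraries where they do the work, as an engineer would, in place of code of your own. Each camera call takes 0.05 s, during which the arm holds its last target. There are 200 camera calls.

## Task

The tachograph chart in the flat carrier is to be read under the gantry microscope. Take the carrier by its grip block, lay it flat on the loading plate of the stand and slide it, chart end first, under the low hood until it sits fully home against the depth stop hidden inside (home plunger pressed right in). Push gently and go by feel, since the stop is set to a different depth each time; then let go and leave everything else on the desk where it is.

Things in the scene. Friction and masses are not known exactly. Their poses are not given: they have to be found in the camera images.
- carrier_grip (a point): Point on the upright steel grip block (44 mm along x, 16 mm thick in y, 42 mm tall) near the rear end of the flat black chart carrier: block's mid-plane, mid-length, 30 mm above the carrier's underside (block's top 48 mm). +x points to the chart end, z up. Carrier's centre of mass about 35 mm ahead (+x). It starts flat on the desk, left or right of the stand.
- carrier_front (a point): Middle of the carrier's front (chart-end) edge, 3 mm above its underside, 175 mm ahead (+x) of carrier_grip. The carrier is a plate 200 mm long (x), 130 mm wide (y), 6 mm thick, 0.28 to 0.52 kg, with a round white paper chart 123 mm across lying flush on its front part; its rear edge is 25 mm behind carrier_grip.
- stand: Gantry microscope stand, fixed to the desk. Origin on the channel's centre line at desk height, under the front face (mouth) of its low black hood; +x into the tunnel, z up. Flat smooth floor 10 mm above the desk. Guide strips 9 mm high, 134 mm apart, from x = -15 mm inward; flared lead-ins before them widen to 158 mm apart at x = -61 mm. Over 18 N on the depth stop harms it.
- loading_plate (a point): Middle of the stand's bare loading plate, on its top, 10 mm above the desk: 195 mm long (stand x = -215 to -20 mm) and 170 mm wide. Axes as the stand's.
- hood (a point): Middle of the tunnel's mouth on the floor, below the hood's front edge (stand x = 0), axes as the stand's. The hood covers x = 0 to 160 mm; its roof is 9 mm above the floor (3 mm above a carrier's plate), 17 mm outside. Over it, centred 50 mm in, stands the gantry: beam 90 to 108 mm above the floor, microscope to 190 mm, both within 26 mm of that centre in x. The grip block stays outside.
- shoe (a point): Middle of the sprung side shoe inside the tunnel at its +y wall, out of sight, on the floor (stand x = 27 to 105 mm, ramped at both ends). It presses the carrier to the -y guide with about 4 to 8 N, so the pushing force rises from a few N to about 10 N, at its ramp up to 17 N, well before the stop, and then stays. Shoe and friction hold the carrier when it is let go: it does not spring back.
- home_switch (a joint): Sprung plunger in the face of the depth stop, in m: 0 = free (5 mm proud), 0.005 = flush; 0.6 N at first, 1.8 N pressed in. The carrier's front edge presses it over its last 5 mm and then meets the stop's rigid steel face, which is clamped anywhere from stand x = 96 to 134 mm, unseen under the roof (the thumbscrew in the roof's slot stands 7 mm beyond that face).
- chart_box: Grey-lidded cardboard chart box, 153 x 153 x 42 mm, origin under its centre; on the other side of the stand from the carrier. Not to be disturbed.
- loupe: Black loupe, 42 mm across, 36 mm high, standing on the desk; origin under its centre. Not to be disturbed.
- stamp: Wooden-handled rubber stamp, 40 mm across, 70 mm high, standing; origin under its centre. Not to be disturbed.
- mug: White mug, 80 mm across, 95 mm high, origin under its centre. Not to be disturbed.
- stapler: Desk stapler 140 x 36 mm, about 60 mm high, origin under its centre. Not to be disturbed.
- case_file: Thick paper case file 300 x 220 x 46 mm, 2 kg, origin under its centre. Not to be disturbed.
Not all that is in view belongs to the job. What is shaped like the part that bears carrier_grip but orange is not meant.

How it is judged:
By the outcome, as a careful person would: the job done as asked, in the order asked, and still so for the second after the job is handed in, with the robot touching nothing.
It also fails if it takes over 64 s, if anything falls off the work surface, if the arm or the gripper's body presses on something with over 40 N, if the wrist force passes 120 N, or if a joint passes its speed limit or range.

## Working session

There is one attempt and no reset: what is moved stays moved. The work goes in short steps, Python scripts to look and compute and a tool call to move; the robot and the scene stay as the last step left them, time stands still between calls to the robot, and variables do not carry over. Pictures are saved under pics/ and viewed, about 8 in all and at most 12, crops included, and the job is handed in when it is done.

Besides the shell and the picture viewer there is one more tool, called after "Call:" in YAML: its name, and indented under it one key for each argument. jog_arm: Moves the arm, as the interface text tells. Its arguments: {"type":"object","properties":{"increments":{"type":"array"},"force":{"type":"number"}},"required":["increments"]}

```bash
mkdir -p pics
cat > h.py <<'E'
import numpy as np, cv2
from workcell import readout, read_camera, bot, spotter
def w(p,c,r,z=None):
    T=p["world_from_camera"]; d=np.array([(c-p["cx"])/p["fx"],(r-p["cy"])/p["fy"],1.])
    if z is None:
        c0,r0=int(round(c)),int(round(r)); a=p["range_z"][max(r0-1,0):r0+2,max(c0-1,0):c0+2]; a=a[a>0]
        if not len(a): return np.full(3,np.nan)
        return T[:3,:3]@(d*np.median(a))+T[:3,3]
    v=T[:3,:3]@d; return T[:3,3]+v*(z-T[2,3])/v[2]
def cloud(p,mask=None):
    r,c=np.nonzero((p["range_z"]>0)&(True if mask is None else mask)); Z=p["range_z"][r,c]
    P=np.stack([(c-p["cx"])/p["fx"]*Z,(r-p["cy"])/p["fy"]*Z,Z],1)
    return P@p["world_from_camera"][:3,:3].T+p["world_from_camera"][:3,3]
E
python3 - <<'E'
from h import *
np.set_printoptions(precision=4,suppress=True)
s=readout.read_state();print(s)
for n in("top","scene"):
    p=read_camera(n);cv2.imwrite(f"pics/{n}0.png",p["img"]);print(n,p["world_from_camera"],p["fx"])
    for t in "carrier_grip carrier_front stand loading_plate hood chart_box loupe stamp mug stapler case_file".split():
        for o in spotter.spot_point(p,t)[:3]:
            if o["p"]>.2: print(t,round(o["p"],2),np.round(o["location"],1),w(p,*o["location"]))
E
```

```text
{'time': 0.0, 'q': array([ 1.1751,  0.2648,  1.6054,  0.    ,  1.2737, -0.0369]), 'joint_vel': array([-0.0004, -0.0002,  0.0015,  0.0001,  0.0007,  0.0004]), 'joint_torque': array([  0.0014, -51.5112, -36.7314,   0.0001,   0.0128,  -0.    ]), 'tool_pos': array([0.2367, 0.6314, 0.2439]), 'tcp_rot': array([-1.3591, -0.9395,  0.9428]), 'wrist_force': array([-0.6969, -0.785 ,  0.1948]), 'torque': array([-0.0483,  0.0381, -0.0097]), 'width': 1.001624511361454}
top [[ 0.0155 -0.9977  0.0663  0.3978]
 [-0.9999 -0.0151  0.0068 -0.0093]
 [-0.0058 -0.0664 -0.9978  1.8696]
 [ 0.      0.      0.      1.    ]] 522.2145253453677
carrier_grip 0.76 [353.7 232.1] [ 0.5131 -0.2698  0.0471]
carrier_grip 0.7 [337.4 284.7] [ 0.3291 -0.2151  0.0396]
carrier_front 0.94 [366.1 189.5] [ 0.6694 -0.319   0.0077]
carrier_front 0.74 [346.5 331.3] [ 0.1648 -0.2521  0.0068]
stand 0.74 [273.1 191.6] [0.6573 0.0146 0.0051]
loading_plate 0.96 [277.2 224.1] [ 0.54   -0.002   0.0098]
hood 0.6 [273.3 190.2] [0.6595 0.0137 0.0255]
chart_box 0.97 [189.5 223.2] [0.5361 0.3062 0.0413]
chart_box 0.21 [354.9 234.4] [ 0.5054 -
[... 573 characters left out ...]
64. ] [ 0.1487 -0.2507  0.0054]
carrier_front 0.57 [176.4 261.7] [ 0.6739 -0.3159  0.0043]
carrier_front 0.4 [429.3 181.5] [0.4169 0.5243 0.0069]
stand 0.68 [295.2 243.2] [0.6812 0.0026 0.0269]
stand 0.64 [426.8 179.5] [0.4105 0.5173 0.0118]
loading_plate 0.65 [283.1 223.1] [ 0.7137 -0.0367  0.1243]
hood 0.86 [293.9 243.3] [ 0.6807 -0.0009  0.0267]
hood 0.45 [ 99.6 208.1] [ 0.4464 -0.538   0.0481]
chart_box 0.7 [388.1 212.5] [0.609  0.294  0.0413]
loupe 0.51 [366.  256.1] [0.7503 0.1798 0.0133]
stamp 0.78 [221.3 270.4] [ 0.7437 -0.2007  0.0188]
mug 0.9 [339.9 170.6] [0.3185 0.2366 0.0235]
stapler 0.93 [424.  180.8] [0.4092 0.5087 0.0068]
case_file 0.65 [100.7 205.8] [ 0.4354 -0.5366  0.0487]
```

Run:
```python
import cv2
i=cv2.imread("pics/top0.png")
cv2.imwrite("pics/top0c.png",cv2.resize(i[120:370,90:460],None,fx=2.15,fy=2.15,interpolation=cv2.INTER_CUBIC))
```

```text
(no output)
```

View pics/top0c.png

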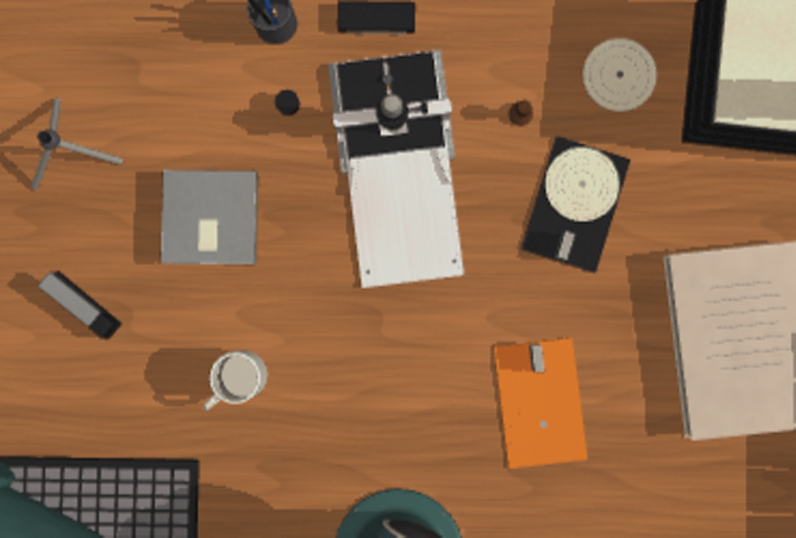

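View pics/scene0.png

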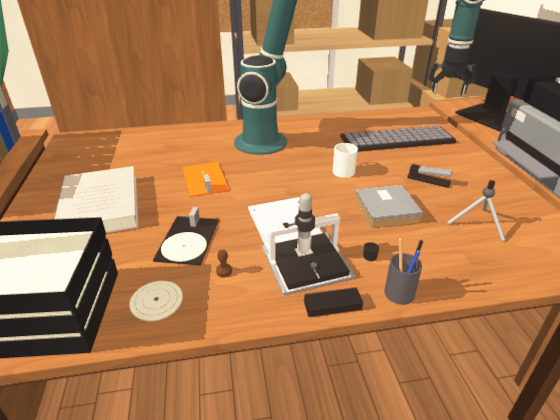

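Two things look like the carrier. The black plate with the white chart and steel block is at top-image px (354,232), crop (575,205). The orange plate is at (337,285), crop (540,400). The black one matches the description (black, white chart, steel block), and the enlarged crop confirms it. Next I'll fit its pose and the stand's pose.

Run:
```python
from h import *
from scipy.spatial.transform import Rotation as R
np.set_printoptions(precision=4,suppress=True)
p=read_camera("top")
print(R.from_rotvec(readout.read_state()["tcp_rot"]).as_matrix())
for t,z in(("carrier_grip",.006),("loading_plate",.01),("stand",.01)):
    for m in spotter.masks_of(p,t)[:3]:
        M=m["mask"]; r,c=np.nonzero(M)
        P=np.array([w(p,a,b,z)[:2] for a,b in zip(c,r)])
        q=cv2.minAreaRect((P*1000).astype(np.float32)); print(t,round(m["p"],2),m["location"],M.sum(),q)
# white plate by colour
hsv=cv2.cvtColor(p["img"],cv2.COLOR_BGR2HSV); M=((hsv[...,1]<40)&(hsv[...,2]>150)).astype(np.uint8)
M=cv2.morphologyEx(M,cv2.MORPH_OPEN,np.ones((5,5),np.uint8))
n,l,st,ce=cv2.connectedComponentsWithStats(M); k=l[224,277]
r,c=np.nonzero(l==k); P=np.array([w(p,a,b,.01)[:2] for a,b in zip(c,r)]); print("plate",st[k],cv2.minAreaRect((P*1000).astype(np.float32)))
# hood top / beam from depth
C=cloud(p); s=C[(abs(C[:,0]-.74)<.14)&(abs(C[:,1]-.02)<.12)]
for a,b in((.02,.035),(.09,.125),(.15,.22)):
    q=s[(s[:,2]>a)&(s[:,2]<b)]; print(a,len(q),q.mean(0),cv2.minAreaRect((q[:,:2]*1000).astype(np.float32)))
```

```text
[[ 0.3512 -0.     -0.9363]
 [ 0.9363  0.      0.3512]
 [ 0.     -1.      0.    ]]
carrier_grip 0.93 [357.6, 216.5] 2015 ((578.449462890625, -288.43408203125), (131.8571014404297, 200.5426483154297), 73.54757690429688)
carrier_grip 0.64 [340.7, 307.4] 2069 ((248.9290313720703, -232.0230712890625), (199.86781311035156, 130.60812377929688), 7.513896942138672)
carrier_grip 0.53 [273.5, 196.0] 5324 ((634.97412109375, 9.216644287109375), (383.1941223144531, 196.69541931152344), 8.001578330993652)
loading_plate 0.89 [275.1, 197.1] 5266 ((633.44287109375, 6.7268829345703125), (379.6551208496094, 197.09767150878906), 8.030672073364258)
stand 0.87 [274.0, 194.2] 5330 ((633.5123291015625, 8.353843688964844), (383.4578552246094, 197.22010803222656), 6.90021276473999)
plate [ 252  189   53   64 2783] ((553.6341552734375, -5.096504211425781), (215.55621337890625, 169.91375732421875), 8.14552116394043)
0.02 1563 [0.752  0.025  0.0264] ((741.9613037109375, 19.869888305664062), (277.2697448730469, 186.2445831298828), 0.7543025016784668)
0.09 301 [0.7053 0.0193 0.1157] ((702.8336181640625, 17.41765594482422), (39.903770446777344, 185.2515411376953), 6.151651382446289)
0.15 98 [0.704  0.0181 0.1885] ((707.0697631835938, 17.249767303466797), (31.046642303466797, 31.934232711791992), 53.3702278137207)
```

Call:
jog_arm:
  increments:
    - [-0.046,0,-0.035,0,0,0,1]
    - [-0.046,0,-0.035,0,0,0,1]
    - [-0.046,0,-0.035,0,0,0,1]
    - [-0.046,0,-0.035,0,0,0,1]
    - [-0.046,0,-0.035,0,0,0,1]
    - [-0.046,0,-0.035,0,0,0,1]
    - [-0.046,0,-0.035,0,0,0,1]
    - [-0.046,0,-0.035,0,0,0,1]
    - [-0.046,0,-0.035,0,0,0,1]
    - [-0.046,0,-0.035,0,0,0,1]

```text
time: 2.65
tool_pos: [0.4087, 0.067, 0.2465]
tcp_rot: [-1.357, -0.957, 0.94]
wrist_force: [0.5, 0.8, -0.9]
width: 1.002
```

Call:
jog_arm:
  increments:
    - [-0.044,0,-0.033,0,-0.07,0,1]
    - [-0.044,0,-0.033,0,0,0,1]
    - [-0.044,0,-0.033,0,0,0,1]
    - [-0.044,0,-0.033,0,0,0,1]
    - [-0.044,0,-0.033,0,0,0,1]
    - [-0.044,0,-0.033,0,0,0,1]
    - [0,0,0,0,0,0,1]

```text
time: 3.52
tool_pos: [0.5261, -0.2579, 0.2494]
tcp_rot: [-1.339, -1.012, 0.986]
wrist_force: [0.2, 0.5, -0.7]
width: 1.0
```

```bash
cat >> h.py <<'E'
from scipy.spatial.transform import Rotation as R
def pose():
    s=readout.read_state(); m=R.from_rotvec(s["tcp_rot"]).as_matrix()
    return s,m,np.degrees(np.arctan2(-m[1,2],-m[0,2]))
def togo(x,y,z,yaw):
    s,m,a=pose(); d=m.T@(np.array([x,y,z])-s["tool_pos"]); print("pos",s["tool_pos"],"yaw",a,"tool shift",d,"ry",-np.radians(yaw-a),"tilt",m[:,1],"F",s["wrist_force"],"t",s["time"])
E
python3 - <<'E'
from h import *
np.set_printoptions(precision=4,suppress=True)
p=read_camera("wrist"); cv2.imwrite("pics/w1.png",p["img"])
for t in("carrier_grip","carrier_front"):
    for o in spotter.spot_point(p,t)[:2]: print(t,o["p"],o["location"],w(p,*o["location"]))
for m in spotter.masks_of(p,"carrier_grip")[:2]:
    C=cloud(p,m["mask"]); L=C[C[:,2]<.015]; H=C[C[:,2]>.04]
    print(m["p"],m["location"],len(C),cv2.minAreaRect((L[:,:2]*1000).astype(np.float32)), len(H) and (H.mean(0),cv2.minAreaRect((H[:,:2]*1000).astype(np.float32))))
togo(.5066,-.2671,.244,-16.5)
E
```

```text
carrier_front 0.66 [267.3, 278.9] [ 0.6716 -0.3134  0.0057]
0.82 [266.2, 208.4] 13438 ((580.52294921875, -286.894775390625), (131.4969940185547, 203.78768920898438), 72.71959686279297) (array([ 0.5067, -0.2641,  0.0471]), ((507.3924560546875, -263.96282958984375), (15.642633438110352, 43.60242462158203), 72.59352111816406))
pos [ 0.5249 -0.2534  0.2495] yaw -16.0216785338212 tool shift [-0.0183  0.0051  0.0139] ry 0.008348284467786788 tilt [ 0.017   0.004  -0.9998] F [-0.3691 -0.4208  0.7351] t 3.725
```

View pics/w1.png

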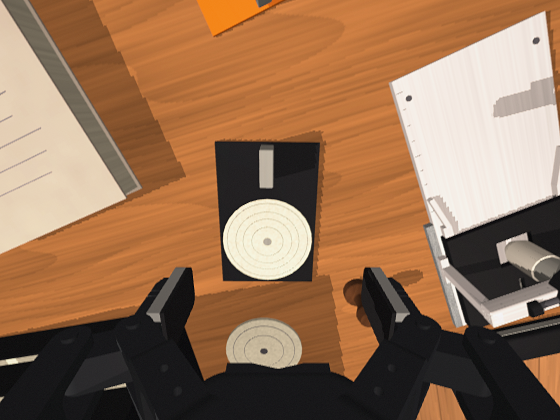

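```bash
cat >> h.py <<'E'
def go(x,y,z,yaw):
    np.set_printoptions(precision=4,suppress=True)
    s,m,a=pose(); g=np.radians(yaw); c,n=np.cos(g),np.sin(g)
    T=np.array([[-n,0,-c],[c,0,-n],[0,-1,0]])
    print("pos",s["tool_pos"],"yaw %.2f"%a,"shift",m.T@(np.array([x,y,z])-s["tool_pos"]),"rot",R.from_matrix(m.T@T).as_rotvec(),"F",s["wrist_force"],"M",s["torque"],"w %.3f"%s["width"],"t %.2f"%s["time"])
E
python3 -c "
from h import *
go(.507,-.264,.1,-17.2)"
```

```text
pos [ 0.5249 -0.2534  0.2495] yaw -16.02 shift [-0.0164  0.1491  0.0165] rot [0.0152 0.0206 0.0087] F [-0.3691 -0.4208  0.7351] M [-0.0177 -0.0571  0.0029] w 1.002 t 3.73
```

Call:
jog_arm:
  increments:
    - [-0.016,0.025,0.016,0.015,0.02,0.009,1]
    - [0,0.04,0,0,0,0,1]
    - [0,0.04,0,0,0,0,1]
    - [0,0.03,0,0,0,0,1]
    - [0,0,0,0,0,0,1]

```text
time: 4.35
tool_pos: [0.5054, -0.2572, 0.1145]
tcp_rot: [-1.337, -0.995, 0.991]
wrist_force: [1.2, 0.3, 0.3]
width: 0.998
```

```bash
python3 -c "
from h import *
go(.507,-.264,.026,-17.2)"
```

```text
pos [ 0.5054 -0.2572  0.1145] yaw -16.66 shift [-0.006   0.0885 -0.003 ] rot [ 0.005   0.0095 -0.0008] F [1.1921 0.2661 0.3238] M [-0.0165 -0.0045  0.044 ] w 0.998 t 4.35
```

Call:
jog_arm:
  increments:
    - [-0.006,0.02,-0.003,0.005,0.01,0,1]
    - [0,0.03,0,0,0,0,1]
    - [0,0.025,0,0,0,0,1]
    - [0,0,0,0,0,0,1]
    - [0,0,0,0,0,0,1]

```text
time: 4.97
tool_pos: [0.5122, -0.2659, 0.0432]
tcp_rot: [-1.348, -0.991, 0.984]
wrist_force: [1.0, -0.3, -0.2]
width: 1.001
```

```bash
python3 -c "
from h import *
go(.507,-.264,.026,-17.2)"
```

```text
pos [ 0.5122 -0.2659  0.0432] yaw -17.14 shift [0.0003 0.0172 0.0057] rot [ 0.0115  0.0009 -0.0037] F [ 1.0108 -0.2832 -0.1535] M [ 0.065  -0.018   0.0368] w 1.001 t 4.97
```

Call:
jog_arm:
  increments:
    - [0,0.014,0.005,0.011,0,-0.003,1]
    - [0,0.004,0,0,0,0,1]
    - [0,0,0,0,0,0,0.4]
    - [0,0,0,0,0,0,0]
    - [0,0,0,0,0,0,0]
    - [0,0,0,0,0,0,0]
    - [0,0,0,0,0,0,0]
  force: 80

```text
time: 5.85
tool_pos: [0.5095, -0.2657, 0.0274]
tcp_rot: [-1.342, -0.988, 0.985]
wrist_force: [0.3, -0.7, -2.3]
width: 0.178
```

```bash
python3 -c "
from h import *
go(.507,-.264,.1,-17.2)"
```

```text
pos [ 0.5095 -0.2657  0.0274] yaw -17.16 shift [ 0.0008 -0.0726  0.0025] rot [ 0.0054  0.0007 -0.0017] F [ 0.3025 -0.6794 -2.3427] M [ 0.036  -0.0875 -0.003 ] w 0.178 t 5.85
```

Call:
jog_arm:
  increments:
    - [0,-0.01,0,0.005,0,0,0]
    - [0,-0.03,0,0,0,0,0]
    - [0,-0.035,0,0,0,0,0]
    - [0,-0.035,0,0,0,0,0]
    - [0,0,0,0,0,0,0]

```text
time: 6.48
tool_pos: [0.5055, -0.2633, 0.1371]
tcp_rot: [-1.326, -0.979, 0.99]
wrist_force: [0.3, -0.1, -4.2]
width: 0.176
```

```bash
python3 -c "
from h import *
go(.437,-.022,.12,8.1)"
```

```text
pos [ 0.5055 -0.2633  0.1371] yaw -17.14 shift [0.2104 0.0188 0.1364] rot [-0.0112 -0.4405  0.0029] F [ 0.3123 -0.1005 -4.1619] M [ 0.0363  0.1087 -0.0373] w 0.176 t 6.47
```

Call:
jog_arm:
  increments:
    - [0.02,0,0.014,-0.01,0,0,0]
    - [0.042,0,0.027,0,0,0,0]
    - [0.042,0,0.027,0,0,0,0]
    - [0.042,0,0.027,0,0,0,0]
    - [0.042,0,0.027,0,-0.05,0,0]
    - [0,0,0,0,-0.1,0,0]
    - [0,0,0,0,-0.12,0,0]
    - [0,0,0,0,-0.11,0,0]
    - [0,0,0,0,-0.05,0,0]
    - [0,0,0,0,0,0,0]

```text
time: 7.72
tool_pos: [0.4263, -0.0375, 0.1179]
tcp_rot: [-1.105, -1.295, 1.322]
wrist_force: [0.0, -0.0, -4.6]
width: 0.176
```

Run:
```python
from h import *
go(.437,-.022,.10,8.1)
p=read_camera("wrist"); cv2.imwrite("pics/w2.png",p["img"])
for m in spotter.masks_of(p,"carrier_grip")[:2]: 
    C=cloud(p,m["mask"]); print(m["p"],m["location"],C.min(0),C.max(0))
C=cloud(p); u=np.array([.990,.1409]); v=np.array([-.1409,.990]); d=C[:,:2]-[.660,.010]
X=d@u;Y=d@v
s=(abs(Y)<.15)&(X>-.3)&(X<.25)
np.savez("c.npz",C=C,X=X,Y=Y)
for a,b in((.007,.013),(.023,.03),(.09,.13)):
    k=s&(C[:,2]>a)&(C[:,2]<b); print(a,k.sum(), k.any() and (X[k].min(),X[k].max(),Y[k].min(),Y[k].max(),np.median(C[k,2])))
```

```text
pos [ 0.4263 -0.0375  0.1179] yaw 8.30 shift [ 0.0136  0.0176 -0.0134] rot [-0.0322  0.0033  0.0126] F [ 0.0183 -0.0348 -4.6315] M [-0.016   0.117  -0.0373] w 0.176 t 7.72
0.82 [70.5, 45.7] [ 0.2812 -0.264  -0.0022] [ 0.3551 -0.152   0.0496]
0.7 [276.6, 259.3] [ 0.3896 -0.1393 -0.0015] [0.5357 0.0826 0.1901]
0.007 0 False
0.023 0 False
0.09 18071 (np.float64(-0.26629756107682695), np.float64(-0.13394942425642925), np.float64(-0.07825862744620642), np.float64(0.052770089786387066), np.float64(0.09601169299854412))
```

View pics/w2.png

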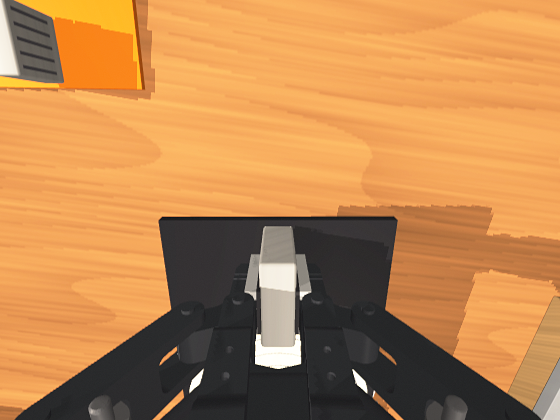

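Call:
jog_arm:
  increments:
    - [0.013,0.01,-0.013,-0.032,0.003,0.012,0]
    - [0,0.01,0,0,0,0,0]
    - [0,0.02,0,0,0,0,0]
    - [0,0.01,0,0,0,0,0]
    - [0,0,0,0,0,0,0]

```text
time: 8.45
tool_pos: [0.4363, -0.0236, 0.0651]
tcp_rot: [-1.139, -1.309, 1.312]
wrist_force: [-0.7, -0.0, -4.3]
width: 0.177
```

Run:
```python
from h import *
go(.437,-.022,.0375,8.1)
p=read_camera("top"); cv2.imwrite("pics/t3.png",cv2.resize(p["img"][150:290,210:350],None,fx=4.2,fy=4.2,interpolation=cv2.INTER_CUBIC))
for t in("carrier_front","hood"):
  for o in spotter.spot_point(p,t)[:2]: print(t,o["p"],o["location"],w(p,*o["location"]))
```

```text
pos [ 0.4363 -0.0236  0.0651] yaw 7.94 shift [ 0.0015  0.0276 -0.001 ] rot [-0.0023 -0.0028 -0.    ] F [-0.7243 -0.0409 -4.2845] M [-0.0216  0.2057 -0.0045] w 0.177 t 8.45
carrier_front 0.73 [345.2, 330.5] [ 0.168  -0.2471  0.0105]
carrier_front 0.65 [277.8, 209.6] [ 0.589  -0.0034  0.0389]
hood 0.68 [274.4, 189.6] [0.6616 0.0098 0.0263]
```

View pics/t3.png

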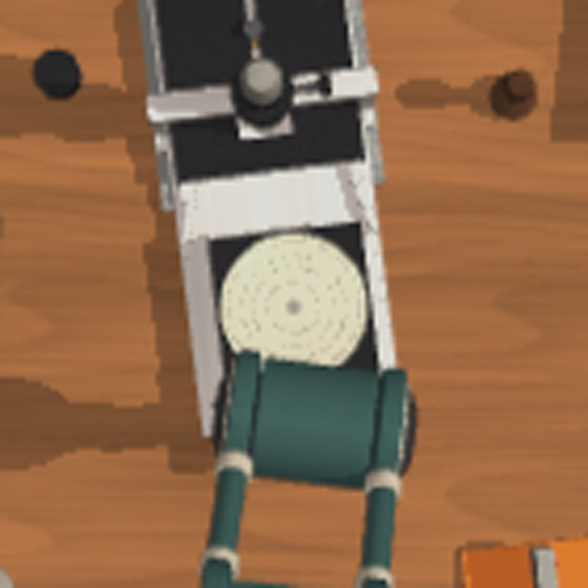

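Run:
```python
from h import *
np.set_printoptions(precision=4,suppress=True)
p=read_camera("top"); g=p["img"].astype(int)
def fit(pts): 
    P=np.array(pts); a=np.polyfit(P[:,0],P[:,1],1); return a
u=np.array([np.cos(np.radians(8.1)),np.sin(np.radians(8.1))]);v=np.array([-u[1],u[0]])
# chart centre by ellipse on pale-yellow mask
hsv=cv2.cvtColor(p["img"],cv2.COLOR_BGR2HSV)
M=((hsv[...,0]>18)&(hsv[...,0]<40)&(hsv[...,1]>25)&(hsv[...,2]>130)).astype(np.uint8)
n,l,st,ce=cv2.connectedComponentsWithStats(M); k=l[228,276]; print(k,st[k],ce[k])
for c,r in((279.8,222.6),): 
    q=w(p,c,r,.0437)[:2]; d=q-[.660,.010]; print("chart",q,d@u,d@v)
# carrier edges: dark in rows through rectified stand frame, z=.0437 and plate edges z=.01
def sample(z,X,Y):
    q=np.array([.660,.010])+X*u+Y*v; T=np.linalg.inv(p["world_from_camera"])@np.array([*q,z,1]); return T[0]/T[2]*p["fx"]+p["cx"],T[1]/T[2]*p["fy"]+p["cy"]
gray=cv2.cvtColor(p["img"],cv2.COLOR_BGR2GRAY).astype(np.float32); sat=hsv[...,1].astype(np.float32)
Ys=np.arange(-.12,.12,.0005)
for name,z,im,Xs in(("carrier",.0437,gray,(-.06,-.055,-.125,-.12)),("plate",.01,sat,(-.025,-.03,-.035,-.04)),("hoodtop",.027,gray,(.01,.015,.02))):
  for X in Xs:
    mp=np.array([sample(z,X,y) for y in Ys],np.float32); L=cv2.remap(im,mp[:,0].reshape(1,-1),mp[:,1].reshape(1,-1),cv2.INTER_LINEAR)[0]
    G=np.gradient(cv2.GaussianBlur(L.reshape(1,-1),(11,1),0)[0]); i=np.argsort(-abs(G)); out=[]
    for j in i:
        if all(abs(Ys[j]-o[0])>.006 for o in out): out.append((Ys[j],round(float(G[j]),1)))
        if len(out)==5: break
    print(name,X,[(round(float(a)*1e3,1),b) for a,b in sorted(out)])
```

```text
7 [262 205  35  32 892] [279.7152 220.8666]
chart [ 0.5428 -0.0112] -0.11899824468292186 -0.004434698893951085
carrier -0.06 [(-82.0, 10.1), (-67.5, -13.0), (22.5, -6.7), (60.5, 7.8), (85.0, -8.7)]
carrier -0.055 [(-82.5, 9.2), (-68.0, -11.3), (6.0, -5.5), (63.0, 8.5), (84.5, -7.2)]
carrier -0.125 [(-81.5, 6.4), (-69.5, -11.2), (-62.5, 12.9), (57.5, -16.2), (85.5, -7.6)]
carrier -0.12 [(-81.0, 9.4), (-70.0, -9.4), (-63.5, 12.9), (57.0, -12.0), (85.0, -9.0)]
plate -0.025 [(-90.0, -2.5), (-84.0, -11.1), (-58.5, -1.6), (86.0, 9.9), (95.5, 1.4)]
plate -0.03 [(-89.5, -1.5), (-83.5, -12.8), (-58.0, -2.0), (79.5, 1.5), (86.5, 15.5)]
plate -0.035 [(-89.0, -1.9), (-83.0, -11.4), (-57.5, -1.8), (81.0, 1.7), (87.0, 14.2)]
plate -0.04 [(-85.0, -9.4), (-74.5, 1.2), (-60.0, -1.5), (81.5, 2.3), (87.5, 12.3)]
hoodtop 0.01 [(-94.5, 2.7), (-80.0, -11.4), (80.5, 7.4), (88.0, -3.6), (116.5, 3.5)]
hoodtop 0.015 [(-85.5, 3.3), (-78.0, -11.6), (82.5, 6.4), (88.5, -2.8), (115.5, 3.4)]
hoodtop 0.02 [(-92.5, 2.6), (-78.5, -16.4), (82.5, 9.3), (88.5, -2.7), (115.5, 3.0)]
```

Call:
jog_arm:
  increments:
    - [0.0047,0.012,0,-0.002,-0.003,0,0]
    - [0,0.01,0,0,0,0,0]
    - [0,0.002,0,0,0,0,0]
    - [0,0,0,0,0,0,0]

```text
time: 9.15
tool_pos: [0.4379, -0.0186, 0.0418]
tcp_rot: [-1.143, -1.317, 1.311]
wrist_force: [0.3, -0.0, -4.8]
width: 0.177
```

Run:
```python
from h import *
go(.4363,-.019,.0375,8.1)
```

```text
pos [ 0.4379 -0.0186  0.0418] yaw 8.14 shift [-0.0001  0.0043  0.0017] rot [ 0.005   0.0007 -0.0012] F [ 0.3028 -0.0023 -4.7775] M [-0.0579  0.0978 -0.0196] w 0.177 t 9.15
```

Call:
jog_arm:
  increments:
    - [0,0.003,0,0.005,0,0,0]
    - [0,0.001,0,0,0,0,0]
    - [0,0,0,0,0,0,0]

```text
time: 9.52
tool_pos: [0.4388, -0.0187, 0.0382]
tcp_rot: [-1.141, -1.313, 1.313]
wrist_force: [0.2, -0.9, -3.5]
width: 0.178
```

Run:
```python
from h import *
go(.4363,-.019,.0375,8.1)
```

```text
pos [ 0.4388 -0.0187  0.0382] yaw 8.14 shift [0.0001 0.0007 0.0025] rot [ 0.0012  0.0006 -0.0015] F [ 0.2181 -0.8942 -3.4828] M [0.0246 0.1136 0.0704] w 0.178 t 9.53
```

Call:
jog_arm:
  increments:
    - [0,0.001,0,0.001,0,0,0]
    - [0,0.0005,0,0,0,0,0]
    - [0,0,0,0,0,0,0]

```text
time: 9.9
tool_pos: [0.4399, -0.0188, 0.0376]
tcp_rot: [-1.142, -1.314, 1.313]
wrist_force: [-1.4, 0.1, -3.3]
width: 0.175
```

Run:
```python
from h import *
go(.4363,-.019,.0375,8.1)
```

```text
pos [ 0.4399 -0.0188  0.0376] yaw 8.13 shift [0.0003 0.0001 0.0036] rot [ 0.0024  0.0005 -0.0019] F [-1.424   0.143  -3.3458] M [0.1119 0.0057 0.0026] w 0.175 t 9.90
```

Call:
jog_arm:
  increments:
    - [0,0.001,0,0.002,0,0,0]
    - [0,0,0,0,0,0,0.35]
    - [0,0,0,0,0,0,0.35]
    - [0,0,0,0,0,0,0]
    - [0,0,0,0,0,0,0]
    - [0,0,0,0,0,0,0]
  force: 45

```text
time: 10.65
tool_pos: [0.4419, -0.019, 0.0386]
tcp_rot: [-1.143, -1.315, 1.313]
wrist_force: [-1.0, 0.2, 0.5]
width: 0.18
```

Run:
```python
from h import *
go(.4363,-.019,.0375,8.1)
```

```text
pos [ 0.4419 -0.019   0.0386] yaw 8.12 shift [0.0008 0.0011 0.0056] rot [ 0.0034  0.0004 -0.0026] F [-0.9617  0.1638  0.5236] M [ 0.1315  0.0741 -0.0109] w 0.180 t 10.65
```

Call:
jog_arm:
  increments:
    - [0,0,-0.008,0.003,0,-0.002,0]
    - [0,0,-0.008,0,0,0,0]
    - [0,0,-0.008,0,0,0,0]
    - [0,0,-0.004,0,0,0,0]
    - [0,0,0,0,0,0,0]

```text
time: 11.28
tool_pos: [0.4705, -0.015, 0.0386]
tcp_rot: [-1.138, -1.312, 1.314]
wrist_force: [-0.6, -0.9, 1.4]
width: 0.184
```

Run:
```python
from h import *
go(.4363,-.019,.0386,8.1)
p=read_camera("top"); cv2.imwrite("pics/t4.png",cv2.resize(p["img"][150:290,210:350],None,fx=4.2,fy=4.2,interpolation=cv2.INTER_CUBIC))
```

```text
pos [ 0.4705 -0.015   0.0386] yaw 8.14 shift [0.0009 0.     0.0344] rot [-0.0013  0.0007 -0.0008] F [-0.5846 -0.8546  1.4417] M [-0.0645 -0.1929 -0.0339] w 0.184 t 11.28
```

View pics/t4.png

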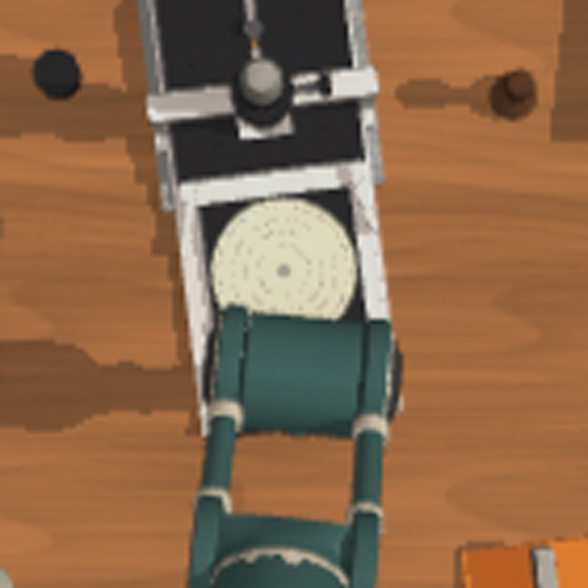

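Call:
jog_arm:
  increments:
    - [0,0,-0.007,-0.001,0,0,0]
    - [0,0,-0.006,0,0,0,0]
    - [0,0,-0.006,0,0,0,0]
    - [0,0,0,0,0,0,0]

```text
time: 11.82
tool_pos: [0.4898, -0.0122, 0.0386]
tcp_rot: [-1.139, -1.312, 1.314]
wrist_force: [1.0, 0.3, -1.7]
width: 0.18
```

Run:
```python
from h import *
go(.4705,-.015,.0386,8.1)
```

```text
pos [ 0.4898 -0.0122  0.0386] yaw 8.14 shift [-0.     -0.      0.0195] rot [-0.0003  0.0006 -0.0008] F [ 1.0323  0.32   -1.6855] M [ 0.059  -0.4171  0.0221] w 0.180 t 11.82
```

Call:
jog_arm:
  increments:
    - [0,0,-0.005,0,0,0,0]
    - [0,0,-0.005,0,0,0,0]
    - [0,0,-0.005,0,0,0,0]
    - [0,0,-0.003,0,0,0,0]

```text
time: 12.32
tool_pos: [0.5075, -0.0096, 0.0386]
tcp_rot: [-1.137, -1.311, 1.315]
wrist_force: [-3.1, 0.6, 4.7]
width: 0.181
```

Run:
```python
from h import *
go(.4898,-.0122,.0386,8.1)
```

```text
pos [ 0.5075 -0.0096  0.0386] yaw 8.14 shift [-0.0001  0.      0.0179] rot [-0.0026  0.0008 -0.0006] F [-3.1464  0.6289  4.6872] M [-0.0688  0.0986  0.0034] w 0.181 t 12.32
```

Call:
jog_arm:
  increments:
    - [0,-0.0004,-0.005,-0.002,0,0,0]
    - [0,0,-0.005,0,0,0,0]
    - [0,0,-0.004,0,0,0,0]

```text
time: 12.7
tool_pos: [0.5219, -0.0074, 0.0386]
tcp_rot: [-1.138, -1.312, 1.314]
wrist_force: [-2.0, -1.2, 2.5]
width: 0.181
```

Run:
```python
from h import *
go(.5075,-.0096,.0386,8.1)
```

```text
pos [ 0.5219 -0.0074  0.0386] yaw 8.15 shift [-0.0001  0.      0.0146] rot [-0.0013  0.0008 -0.0004] F [-1.9667 -1.231   2.5097] M [-0.0457  0.0843 -0.0399] w 0.181 t 12.70
```

Call:
jog_arm:
  increments:
    - [0,0,-0.004,0,0,0,0]
    - [0,0,-0.004,0,0,0,0]
    - [0,0,-0.003,0,0,0,0]

```text
time: 13.08
tool_pos: [0.533, -0.006, 0.0386]
tcp_rot: [-1.137, -1.311, 1.315]
wrist_force: [-5.8, -2.5, 5.7]
width: 0.179
```

Call:
jog_arm:
  increments:
    - [0,0,-0.003,0,0,0,0]
    - [0,0,-0.003,0,0,0,0]

```text
time: 13.32
tool_pos: [0.5375, -0.0059, 0.0386]
tcp_rot: [-1.135, -1.307, 1.317]
wrist_force: [-6.3, -1.9, 5.9]
width: 0.179
```

Run:
```python
from h import *
go(.5219,-.0074,.0386,8.1)
```

```text
pos [ 0.5375 -0.0059  0.0386] yaw 8.09 shift [0.0008 0.0001 0.0157] rot [-0.007  -0.0001 -0.001 ] F [-6.2661 -1.8627  5.8752] M [-0.37    0.493  -0.1883] w 0.179 t 13.32
```

Call:
jog_arm:
  increments:
    - [0,0,-0.003,-0.006,0,0,0]
    - [0,0,-0.003,0,0,0,0]
    - [0,0,-0.003,0,0,0,0]

```text
time: 13.7
tool_pos: [0.5423, -0.0059, 0.0386]
tcp_rot: [-1.132, -1.302, 1.318]
wrist_force: [-8.9, -2.2, 9.4]
width: 0.184
```

Call:
jog_arm:
  increments:
    - [0,0,-0.003,0,0,0,0]
    - [0,0,-0.003,0,0,0,0]
    - [0,0,-0.003,0,0,0,0]

```text
time: 14.08
tool_pos: [0.5454, -0.0055, 0.0385]
tcp_rot: [-1.122, -1.292, 1.325]
wrist_force: [-8.4, -1.1, 8.4]
width: 0.181
```

Run:
```python
from h import *
go(.660,.010,.0386,8.1)
```

```text
pos [ 0.5454 -0.0055  0.0385] yaw 8.05 shift [-0.0007 -0.003  -0.1157] rot [-0.0253 -0.001  -0.    ] F [-8.3984 -1.1131  8.4246] M [-0.2166  0.5535 -0.0919] w 0.181 t 14.07
```

Call:
jog_arm:
  increments:
    - [0,-0.0003,-0.002,-0.025,0,0,0]
    - [0,-0.0003,-0.003,-0.008,0,0,0]
    - [0,0,-0.003,-0.008,0,0,0]

```text
time: 14.45
tool_pos: [0.5462, -0.0054, 0.0385]
tcp_rot: [-1.138, -1.312, 1.313]
wrist_force: [-11.6, -2.1, 14.9]
width: 0.178
```

Run:
```python
from h import *
go(.660,.010,.0386,8.1)
```

```text
pos [ 0.5462 -0.0054  0.0385] yaw 8.10 shift [-0.0007 -0.0002 -0.1148] rot [-0.001   0.      0.0008] F [-11.5947  -2.138   14.8673] M [-0.5609  2.1293 -0.0988] w 0.178 t 14.45
```

Call:
jog_arm:
  increments:
    - [0,0,0,0,0,0,0.35]
    - [0,0,0,0,0,0,0.35]
    - [0,0,0,0,0,0,0.35]
  force: 40

```text
time: 14.82
tool_pos: [0.5478, -0.0052, 0.0385]
tcp_rot: [-1.14, -1.314, 1.311]
wrist_force: [0.3, 0.3, -0.5]
width: 0.347
```

Run:
```python
from h import *
go(.660,.010,.0386,8.1)
p=read_camera("wrist"); cv2.imwrite("pics/w5.png",p["img"])
```

```text
pos [ 0.5478 -0.0052  0.0385] yaw 8.08 shift [-0.0007  0.0001 -0.1133] rot [ 0.0018 -0.0003  0.0008] F [ 0.3299  0.2662 -0.5276] M [-0.0041 -0.0212  0.048 ] w 0.347 t 14.82
```

View pics/w5.png

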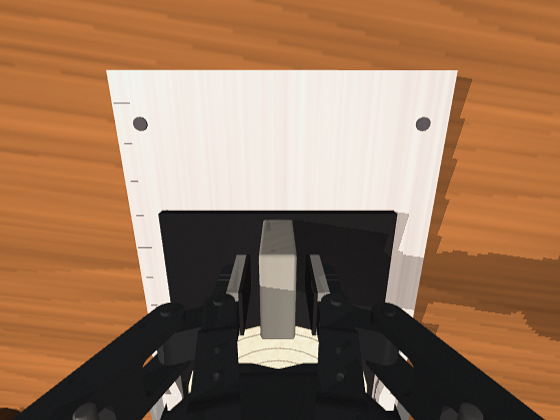

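Call:
jog_arm:
  increments:
    - [0,0,0,0.002,0,0,0]
    - [0,0,0,0,0,0,0]
    - [0,0,0,0,0,0,0]
    - [0,0,-0.003,0,0,0,0]
    - [0,0,-0.003,-0.003,0,0,0]
  force: 40

```text
time: 15.5
tool_pos: [0.5496, -0.005, 0.0385]
tcp_rot: [-1.133, -1.308, 1.315]
wrist_force: [-7.1, -1.0, 6.9]
width: 0.184
```

```bash
cat > e.py <<'E'
from h import *
go(.660,.010,.0386,8.1)
p=read_camera("wrist"); C=[]
g=cv2.cvtColor(p["img"],cv2.COLOR_BGR2GRAY).astype(float)
d=np.array([np.cos(np.radians(8.1)),np.sin(np.radians(8.1))])
for c in (190,230,330,370):
    col=g[:,c]; k=np.argmin(np.gradient(cv2.GaussianBlur(col.reshape(-1,1),(1,5),0)[100:300,0]))+100
    q=w(p,c,k,.016)[:2]; C.append((k,round(1e3*float((q-[.660,.010])@d),1)))
print("rear edge",C,"mean %.1f"%np.mean([a[1] for a in C]))
E
python3 e.py
```

```text
pos [ 0.5496 -0.005   0.0385] yaw 8.11 shift [-0.0008 -0.0009 -0.1114] rot [-0.0071  0.0001  0.0012] F [-7.1427 -0.9511  6.8898] M [-0.1902  0.5229 -0.0616] w 0.184 t 15.50
rear edge [(np.int64(210), -143.2), (np.int64(210), -143.2), (np.int64(210), -143.1), (np.int64(210), -143.1)] mean -143.2
```

Call:
jog_arm:
  increments:
    - [0,-0.0008,-0.004,-0.007,0,0,0]
    - [0,-0.0008,-0.004,-0.003,0,0,0]
    - [0,-0.0008,-0.004,-0.003,0,0,0]

```text
time: 15.92
tool_pos: [0.5547, -0.0041, 0.0385]
tcp_rot: [-1.132, -1.307, 1.315]
wrist_force: [-6.3, -2.5, 1.7]
width: 0.178
```

```bash
python3 e.py
```

```text
pos [ 0.5547 -0.0041  0.0385] yaw 8.10 shift [-0.0009 -0.0009 -0.1063] rot [-0.0082  0.      0.0021] F [-6.3466 -2.4711  1.6912] M [-0.4547  0.3689 -0.1494] w 0.178 t 15.93
rear edge [(np.int64(210), -138.1), (np.int64(210), -138.1), (np.int64(210), -138.0), (np.int64(210), -138.0)] mean -138.1
```

Call:
jog_arm:
  increments:
    - [0,-0.0008,-0.004,-0.008,0,0,0]
    - [0,-0.0008,-0.004,-0.004,0,0,0]
    - [0,-0.0008,-0.004,-0.004,0,0,0]
    - [0,-0.0008,-0.004,-0.004,0,0,0]
    - [0,-0.0008,-0.004,-0.004,0,0,0]
    - [0,-0.0008,-0.004,-0.004,0,0,0]

```text
time: 16.73
tool_pos: [0.5648, -0.0027, 0.0385]
tcp_rot: [-1.13, -1.307, 1.315]
wrist_force: [-6.1, -2.1, 2.6]
width: 0.177
```

```bash
python3 e.py
```

```text
pos [ 0.5648 -0.0027  0.0385] yaw 8.12 shift [-0.0009 -0.0009 -0.096 ] rot [-0.009   0.0004  0.0032] F [-6.0736 -2.0703  2.5857] M [-0.5193  0.4783 -0.1284] w 0.177 t 16.73
rear edge [(np.int64(210), -127.8), (np.int64(210), -127.8), (np.int64(210), -127.8), (np.int64(210), -127.7)] mean -127.8
```

Call:
jog_arm:
  increments:
    - [0,-0.0008,-0.004,-0.008,0,0.003,0]
    - [0,-0.0008,-0.004,-0.004,0,0,0]
    - [0,-0.0008,-0.004,-0.004,0,0,0]
    - [0,-0.0008,-0.004,-0.004,0,0,0]
    - [0,-0.0008,-0.004,-0.004,0,0,0]
    - [0,-0.0008,-0.004,-0.004,0,0,0]
    - [0,-0.0008,-0.004,-0.004,0,0,0]
    - [0,-0.0008,-0.004,-0.004,0,0,0]
    - [0,-0.0008,-0.004,-0.004,0,0,0]

```text
time: 17.9
tool_pos: [0.5793, -0.0009, 0.0385]
tcp_rot: [-1.127, -1.303, 1.319]
wrist_force: [-5.8, -2.1, 2.6]
width: 0.182
```

```bash
python3 e.py
```

```text
pos [ 0.5793 -0.0009  0.0385] yaw 8.13 shift [-0.0007 -0.0012 -0.0814] rot [-0.0139  0.0005  0.0022] F [-5.7967 -2.1388  2.6282] M [-0.4418  0.6117 -0.0878] w 0.182 t 17.90
rear edge [(np.int64(210), -113.3), (np.int64(210), -113.3), (np.int64(210), -113.2), (np.int64(210), -113.2)] mean -113.2
```

Call:
jog_arm:
  increments:
    - [0,-0.0008,-0.004,-0.012,0,0.002,0]
    - [0,-0.0008,-0.004,-0.005,0,0,0]
    - [0,-0.0008,-0.004,-0.005,0,0,0]
    - [0,-0.0008,-0.004,-0.005,0,0,0]
    - [0,-0.0008,-0.004,-0.005,0,0,0]

```text
time: 18.58
tool_pos: [0.5854, 0.0, 0.0385]
tcp_rot: [-1.129, -1.304, 1.318]
wrist_force: [-6.5, -2.2, 4.0]
width: 0.181
```

Call:
jog_arm:
  increments:
    - [0,-0.0008,-0.004,-0.005,0,0,0]
    - [0,-0.0008,-0.004,-0.005,0,0,0]
    - [0,-0.0008,-0.004,-0.005,0,0,0]
    - [0,-0.0008,-0.004,-0.005,0,0,0]

```text
time: 19.08
tool_pos: [0.5912, 0.0008, 0.0386]
tcp_rot: [-1.127, -1.304, 1.318]
wrist_force: [-6.2, -2.0, 2.9]
width: 0.181
```

```bash
python3 e.py
```

```text
pos [0.5912 0.0008 0.0386] yaw 8.16 shift [-0.0007 -0.001  -0.0694] rot [-0.0134  0.0011  0.0028] F [-6.2161 -1.9911  2.9396] M [-0.4228  0.6298 -0.0837] w 0.181 t 19.07
rear edge [(np.int64(210), -101.3), (np.int64(210), -101.3), (np.int64(210), -101.3), (np.int64(210), -101.3)] mean -101.3
```

Call:
jog_arm:
  increments:
    - [0,-0.0008,-0.004,-0.008,0,0.002,0]
    - [0,-0.0008,-0.004,-0.005,0,0,0]

```text
time: 19.38
tool_pos: [0.594, 0.0012, 0.0386]
tcp_rot: [-1.129, -1.305, 1.318]
wrist_force: [-7.4, -2.1, 3.7]
width: 0.182
```

```bash
python3 e.py
python3 - <<'E'
from h import *
p=read_camera("top"); d=np.array([.990,.1409])
for c,r in((270.3,157),(271,161)):
  for z in (.027,.04): print(c,r,z,(w(p,c,r,z)[:2]-[.66,.01])@d, w(p,c,r))
cv2.imwrite("pics/t6.png",cv2.resize(p["img"][135:185,240:310],None,fx=10,fy=10,interpolation=cv2.INTER_CUBIC))
E
```

```text
pos [0.594  0.0012 0.0386] yaw 8.16 shift [-0.0006 -0.0008 -0.0665] rot [-0.0115  0.001   0.0014] F [-7.4336 -2.0807  3.6574] M [-0.3494  0.8669 -0.1319] w 0.182 t 19.38
rear edge [(np.int64(210), -98.4), (np.int64(210), -98.4), (np.int64(210), -98.4), (np.int64(210), -98.4)] mean -98.4
270.3 157 0.027 0.11957882093915895 [0.77677506 0.02608953 0.03522357]
270.3 157 0.04 0.11688431619582422 [0.77677506 0.02608953 0.03522357]
271 161 0.027 0.10494089841634179 [0.76690599 0.0237706  0.01277046]
271 161 0.04 0.10234966824891038 [0.76690599 0.0237706  0.01277046]
```

View pics/t6.png

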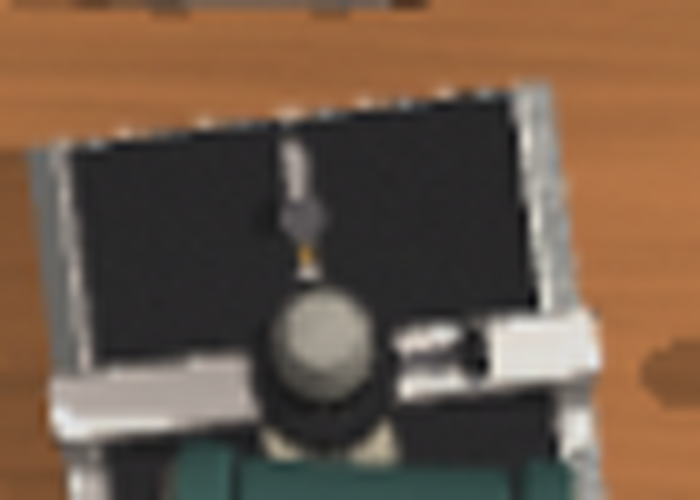

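Call:
jog_arm:
  increments:
    - [0,-0.0008,-0.004,-0.008,0,0.001,0]
    - [0,-0.0008,-0.004,-0.005,0,0,0]
    - [0,-0.0008,-0.004,-0.005,0,0,0]

```text
time: 19.85
tool_pos: [0.5977, 0.0017, 0.0385]
tcp_rot: [-1.13, -1.305, 1.318]
wrist_force: [-7.5, -1.7, 4.4]
width: 0.182
```

Call:
jog_arm:
  increments:
    - [0,-0.0008,-0.004,-0.005,0,0,0]
    - [0,-0.0008,-0.004,-0.005,0,0,0]

```text
time: 20.1
tool_pos: [0.6003, 0.0021, 0.0385]
tcp_rot: [-1.128, -1.304, 1.318]
wrist_force: [-7.3, -1.5, 4.4]
width: 0.181
```

```bash
python3 e.py
```

```text
pos [0.6003 0.0021 0.0385] yaw 8.15 shift [-0.0006 -0.0008 -0.0602] rot [-0.0129  0.0009  0.0022] F [-7.3372 -1.5262  4.36  ] M [-0.4258  0.8637 -0.096 ] w 0.181 t 20.10
rear edge [(np.int64(210), -92.1), (np.int64(210), -92.1), (np.int64(210), -92.0), (np.int64(210), -92.0)] mean -92.0
```

Call:
jog_arm:
  increments:
    - [0,-0.0008,-0.004,-0.008,0,0.001,0]
    - [0,-0.0008,-0.004,-0.005,0,0,0]

```text
time: 20.4
tool_pos: [0.6022, 0.0024, 0.0385]
tcp_rot: [-1.128, -1.304, 1.319]
wrist_force: [-8.5, -2.2, 4.7]
width: 0.18
```

Call:
jog_arm:
  increments:
    - [0,-0.0008,-0.004,-0.005,0,0,0]
    - [0,-0.0008,-0.004,-0.005,0,0,0]

```text
time: 20.65
tool_pos: [0.604, 0.0026, 0.0386]
tcp_rot: [-1.125, -1.302, 1.32]
wrist_force: [-8.6, -2.8, 4.2]
width: 0.184
```

```bash
python3 e.py
```

```text
pos [0.604  0.0026 0.0386] yaw 8.17 shift [-0.0006 -0.001  -0.0565] rot [-0.0162  0.0012  0.0025] F [-8.6492 -2.7894  4.2272] M [-0.4401  0.8486 -0.1338] w 0.184 t 20.65
rear edge [(np.int64(210), -88.4), (np.int64(210), -88.4), (np.int64(210), -88.4), (np.int64(210), -88.4)] mean -88.4
```

Call:
jog_arm:
  increments:
    - [0,-0.0008,-0.004,-0.014,0,0.002,0]
    - [0,-0.0008,-0.004,-0.006,0,0,0]

```text
time: 20.95
tool_pos: [0.6047, 0.0027, 0.0385]
tcp_rot: [-1.129, -1.304, 1.318]
wrist_force: [-10.0, -3.5, 8.6]
width: 0.181
```

Call:
jog_arm:
  increments:
    - [0,-0.0008,-0.004,-0.006,0,0,0]
    - [0,-0.0008,-0.004,-0.006,0,0,0]

```text
time: 21.2
tool_pos: [0.605, 0.0027, 0.0386]
tcp_rot: [-1.125, -1.301, 1.32]
wrist_force: [-10.8, -2.8, 8.4]
width: 0.186
```

```bash
python3 e.py
```

```text
pos [0.605  0.0027 0.0386] yaw 8.16 shift [-0.0006 -0.001  -0.0555] rot [-0.0166  0.001   0.0023] F [-10.8327  -2.7836   8.3712] M [-0.4607  1.2701 -0.101 ] w 0.186 t 21.20
rear edge [(np.int64(210), -87.4), (np.int64(210), -87.4), (np.int64(210), -87.4), (np.int64(210), -87.4)] mean -87.4
```

Call:
jog_arm:
  increments:
    - [0,-0.0015,-0.005,-0.012,0,0.002,0]
    - [0,-0.0015,-0.006,-0.004,0,0,0]
    - [0,-0.0015,-0.006,-0.004,0,0,0]

```text
time: 21.62
tool_pos: [0.605, 0.0028, 0.0385]
tcp_rot: [-1.114, -1.289, 1.329]
wrist_force: [-14.3, -3.6, 8.2]
width: 0.182
```

```bash
python3 e.py
```

```text
pos [0.605  0.0028 0.0385] yaw 8.19 shift [-0.0007 -0.0019 -0.0554] rot [-0.0328  0.0016  0.0022] F [-14.2677  -3.5716   8.162 ] M [-0.6782  1.7051 -0.1812] w 0.182 t 21.62
rear edge [(np.int64(211), -86.9), (np.int64(211), -86.9), (np.int64(211), -86.9), (np.int64(211), -86.9)] mean -86.9
```

Call:
jog_arm:
  increments:
    - [0,0,0,0,0,0,0.35]
    - [0,-0.001,0,-0.016,0,0.001,0.35]
    - [0,-0.001,0,-0.016,0,0.001,0.35]
    - [0,0,0,0,0,0,0.35]

```text
time: 22.18
tool_pos: [0.6056, 0.003, 0.0404]
tcp_rot: [-1.139, -1.315, 1.312]
wrist_force: [-0.9, 0.1, -0.8]
width: 0.349
```

```bash
python3 e.py
```

```text
pos [0.6056 0.003  0.0404] yaw 8.18 shift [-0.0008  0.0019 -0.0549] rot [0.0022 0.0013 0.0004] F [-0.9055  0.0554 -0.7833] M [0.023  0.005  0.0401] w 0.349 t 22.18
rear edge [(np.int64(207), -87.5), (np.int64(207), -87.5), (np.int64(208), -87.0), (np.int64(208), -87.0)] mean -87.2
```

Call:
jog_arm:
  increments:
    - [0,0.001,0,0.002,0,0,0]
    - [0,0,0,0,0,0,0]
    - [0,0,0,0,0,0,0]
    - [0,-0.0008,-0.004,-0.003,0,0,0]
    - [0,-0.0008,-0.004,-0.004,0,0,0]
    - [0,-0.0008,-0.004,-0.004,0,0,0]

```text
time: 22.98
tool_pos: [0.606, 0.0029, 0.0399]
tcp_rot: [-1.126, -1.302, 1.321]
wrist_force: [-11.1, -2.7, 8.2]
width: 0.18
```

```bash
python3 e.py
```

```text
pos [0.606  0.0029 0.0399] yaw 8.22 shift [-0.0007  0.0004 -0.0544] rot [-0.0154  0.002   0.0014] F [-11.1401  -2.7252   8.2046] M [-0.4599  1.2433 -0.2202] w 0.180 t 22.98
rear edge [(np.int64(207), -87.4), (np.int64(207), -87.5), (np.int64(208), -86.9), (np.int64(208), -87.0)] mean -87.2
```

Call:
jog_arm:
  increments:
    - [0,-0.001,-0.006,-0.008,0,0,0]
    - [0,-0.001,-0.006,-0.004,0,0,0]
    - [0,-0.001,-0.006,-0.004,0,0,0]

```text
time: 23.4
tool_pos: [0.6062, 0.0029, 0.0398]
tcp_rot: [-1.108, -1.285, 1.332]
wrist_force: [-15.8, -4.2, 12.7]
width: 0.182
```

```bash
python3 e.py
```

```text
pos [0.6062 0.0029 0.0398] yaw 8.26 shift [-0.0007 -0.0009 -0.0542] rot [-0.0386  0.0028  0.0033] F [-15.7719  -4.1725  12.6948] M [-0.7326  2.0765 -0.2453] w 0.182 t 23.40
rear edge [(np.int64(208), -87.1), (np.int64(208), -87.1), (np.int64(208), -87.1), (np.int64(208), -87.2)] mean -87.1
```

Call:
jog_arm:
  increments:
    - [0,0,0,0,0,0,0]
    - [0,0,0,0,0,0,0.5]
    - [0,0,0,0,0,0,0.5]
    - [0,-0.005,0,-0.03,0,0,0.5]
    - [0,-0.03,0,0,0,0,0.5]
    - [0,-0.03,0.01,0,0,0,0.5]
    - [0,-0.03,0.04,0,0,0,0.5]
    - [0,-0.03,0.05,0,0,0,0.5]
    - [0,-0.02,0.05,0,0,0,0.5]
    - [0,0,0,0,0,0,0.5]

```text
time: 24.7
tool_pos: [0.4564, -0.0192, 0.1906]
tcp_rot: [-1.137, -1.319, 1.312]
wrist_force: [0.6, -0.9, 0.2]
width: 0.501
```

Run:
```python
from h import *
go(.66,.01,.2,8.1)
p=read_camera("wrist"); q=read_camera("top")
cv2.imwrite("pics/f.png",np.hstack([p["img"][:, :],cv2.resize(q["img"][130:330,120:360],(504,420))])[:, :,:][::1]); 
cv2.imwrite("pics/f.png",cv2.resize(cv2.imread("pics/f.png"),(800,316)))
m=spotter.masks_of(p,"carrier_grip")
for o in m[:1]:
    C=cloud(p,o["mask"]); H=C[(C[:,2]>.054)&(C[:,2]<.064)]; d=np.array([.990,.1409]); L=C[(C[:,2]>.012)&(C[:,2]<.02)]
    print(o["p"],len(H) and (H.mean(0),((H[:,:2]-[.66,.01])@d).mean()), len(L) and ((L[:,:2]-[.66,.01])@d).min())
```

```text
pos [ 0.4564 -0.0192  0.1906] yaw 8.34 shift [-0.0007 -0.0088 -0.2057] rot [0.003  0.0043 0.0023] F [ 0.6061 -0.8519  0.1677] M [ 0.0578 -0.0571 -0.0132] w 0.501 t 24.70
0.72 (array([0.5977, 0.0025, 0.057 ]), np.float64(-0.06270222146608637)) -0.08670106375786277
```

View pics/f.png

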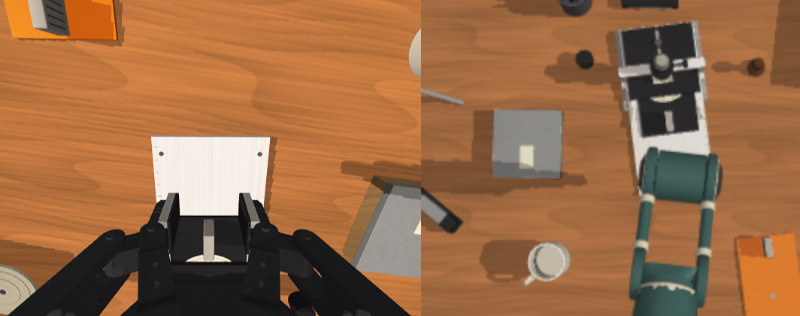

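The last view shows the carrier under the hood with its rear edge at stand x ≈ -87 mm. The gripper is clear, and the box, loupe, stamp and mug look untouched.

```bash
python3 -c "
from workcell import bot
print(bot.finish_job())"
```

```text
the job is handed in; nothing more can be done
None
```

The black chart carrier is on the stand, pushed under the hood until it would go no further, and released. I handed the job in at about 25 s. I took it by its grip block, laid it flat on the loading plate and slid it in chart end first.

**Why I think it is home:**
- **Drag:** The pushing force held at about 6 N past the side shoe, then rose to about 8.5 N over the last few millimetres as the plunger pressed in.
- **Stop:** After that it did not move. I let go, gripped again and pushed to about 16 N, and the rear edge did not measurably move, staying near stand x = -87 mm. That left roughly 10 N on the stop itself, under its 18 N limit.
- **Depth:** The front edge is at about x = 113 mm. The thumbscrew in the roof puts the stop at about 110 to 113 mm, so the two agree within the camera error.

**What is less certain:**
- **Plunger:** It is hidden under the hood, so "pressed right in" rests on force and position only.
- **Earlier binding:** The carrier stuck briefly at about 57 mm because I had tilted it slightly. I let go, gripped it again straight and it slid on, so I repeated that check at the end.
- **Other items:** After letting go, the gripper was clear and the carrier had stayed put. The chart box, loupe, stamp and mug looked undisturbed in the last picture; the stapler was only partly in view and the case file out of view.

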